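# Clamp a carved panel with a hammer-head stud

## Robot

A 7-joint arm with a two-finger parallel gripper is mounted at the origin on the work surface. World frame = base frame: x ahead of the robot, y to its left, z up, the work surface at z = 0. Lengths are in m, angles in rad, forces in N, time in s.
With the tool pointing down it reaches from about 0.4 to 0.85 m from the base axis. Payload 10.4 kg.
Tool frame: the origin (TCP) lies at the centre of the arm's flange, where the gripper is bolted on; the fingertips stand 182 mm ahead of it and the grasp point (between the pads) lies 164 mm ahead of it; z points along the fingers, y is the line along which they close (so a half turn about z gives the same grasp; the last joint's range is limited). The gripper opens to 87 mm and grips with 3 to 60 N. Pads are 19 mm wide; open, the fingers measure 117 mm over their backs; the gripper's body (75 mm by 190 mm) begins 51 mm behind the grasp point.
Start: joints at [-1.25, 0.332, -0.065, 1.46, 0.022, 1.35, -0.088], TCP at [0.211, 0.588, 0.405] pointing down, gripper open.
Joint ranges: [-2.6, 2.6], [-0.5, 2.12], [-1.47, 1.34], [0.16, 2.42], [-1.27, 4.41], [0.06, 2.06], [-2.6, 2.6]. Speed limits (rad/s): [2.22, 2.22, 2.79, 2.79, 3.14, 3.14, 3.14].

## Interface

Orientations are given as a unit quaternion [x, y, z, w].
In Python, from bench import r, eyes, job gives the robot as it stands. The module is installed in compiled form; this text tells all that it offers.
- The arm moves only by the shell command python3 -m inch 'ROWS' [OPENING] [FORCE]. ROWS is JSON, a list of rows, each a list of 6 numbers: the shift along the tool's x, y, z normalised to -1 to 1, where 1 is 4 cm, then the turn, a rotation vector about the tool's x, y, z normalised to -1 to 1, where 1 is 0.12 rad. In form: [[x, y, z, wx, wy, wz], ...]. A call has exactly 5 rows; each row shifts and turns the commanded pose from where the row before left it, along the tool's axes as they then stand; what a row does not reach is not made up. A row lasts 1/12 s, in which the tool goes at most 41.7 mm and 7.16 degrees, less where a joint would pass 70% of its speed; a pose out of reach is approached as far as the arm can. A call with a number of a shift or a turn outside -1 to 1 is refused whole. A call with a gripper value outside its range is refused whole. OPENING is the gripper command: -1 is shut, 1 is fully open, values between are in proportion, set as the call begins (- or left out, the last holds). The fingers move at their own pace and stop on an object; FORCE is the grip in N (left out, the last holds). Time passes only in rows, so rows that do not move let the fingers close, or fill a call up. It gives the time, the measured TCP pose, the force, the opening and the grip force at its end, in the units of the state.
- r.read_state(): the state, without advancing time (a new reading comes with each control period).
- eyes.camera(name): name is "scene" or "side" or "wrist"; returns a dict with "pixels" (420x560x3 uint8, red, green, blue), "fx", "fy", "cx", "cy" (pixels), "extrinsics" (4x4, takes a point from camera to world coordinates). Camera axes: x right, y down, z forward; pixel columns grow to the right and rows downward; lengths in m; the calibration is good to about 2 mm. A picture is of the moment at which its call begins. There is no depth.
- job.close_job(): hands the job in; it is judged then, once.
The state is a dict: "time": time; "joint_positions": joint angles; "joint_vel": joint speeds; "joint_torque": joint torques, N m; "ee_pos": TCP position; "eef_rot": TCP orientation; "ft_force": force on the tool from outside, world axes, zero at the start; "torque": the same for the moment, N m; "width": finger opening in m; "grip_force": force on a finger pad.
Only numpy, scipy, OpenCV 4.12 (cv2) and the standard library are available. Lean on these libraries where they do the work, as an engineer would, in place of code of your own. Each camera call takes 0.05 s, during which the arm holds its last target. There are 200 camera calls.

## Task

Take the steel stud from its wooden rest, drop its head lengthwise into the slot of the clamping board and slide it along, kept upright, until it has pushed the round carved panel firmly, but without bruising it, against the end stop; then turn it a quarter turn clockwise (seen from above) so that its head locks under the slot, and let go. Leave the stud standing locked with the panel held snugly, and leave the other things on the bench alone.

Things in the scene. Friction and masses are not known exactly. Their poses are not given: they have to be found in the camera images.
- stud: Loose upright steel stud, 250 g, 75 mm tall. Origin: underside of its head, z up the stud. Bar-shaped head 24 (x) by 10 mm (y), z 0 to 8; neck 10 mm diameter; collar 40 mm diameter, z 17 to 35; neck 10 mm diameter; handle bar 40 (x) by 12 mm (y), z 55 to 75, parallel to the head, so it shows how the head is turned. Either way round is the same.
- stud_handle (a point): Centre of the stud's handle bar, 65 mm above the stud's origin; same axes as the stud (x along the bar, grip across y). Fingertips have 20 mm of free neck below the bar, above the collar.
- rest: Fixed dark wooden block 70 (x) x 60 (y) x 24 mm on the bench, origin at the centre of its underside, with a 28 (x) x 14 mm (y) hole in which the stud's head hangs at the start; the collar sits on its top. The stud lifts straight out. Pressing the stud on it with over 45 N would damage it.
- board: Fixed plywood clamping board 330 (x) x 210 (y) x 24 mm on the bench, origin at the centre of its underside. The slot runs along its x at y = 0. The panel lies on it at the +x end, between side battens 12 mm high (inner faces y = +-76.5 mm, x -20 to 120 mm), before a low dark steel end stop. Over 45 N from the stud, or leaning it by over 0.1 rad in the slot, damages it.
- slot_entry (a point): Point in the slot's middle line on the board's top, at board x = -120 mm, always free to insert the stud (also 15 mm either way); board axes, slot along x. Slot 12.5 mm wide, edges bevelled at 45 degrees to 18.5 mm at the top, from 30 mm behind to 115 mm ahead of this point. Inserted, the collar sits on the board's top, the stud's origin 17 mm below this point.
- slot_end (a point): Point on the board's top at the slot's +x end, 115 mm from slot_entry. The end stop's setting is not reported: with the panel home against it, the stud's axis is 23 to 67 mm before this point. Find it by feel: the force rises from about 2 N (sliding the panel) past 5 N and the stud stops.
- slot_middle (a point): Point on the board's top at the slot's middle, 72.5 mm from slot_end. A pocket under the slot moves with the end stop: the head can turn, clockwise from above only, only when the stud has pushed the panel home (to about 2 mm). Turned a quarter it meets a stop, lies across the slot, and can be neither lifted nor slid. If it will not turn it is not home.
- panel: Loose round carved hardwood panel, 150 mm diameter, 16 mm thick, about 350 g, lying flat on the board, origin at the centre of its underside. At the start it is 3 to 17 mm short of the end stop. The stud's collar pushes on its rim; more than 20 N from the stud bruises the rim.
- unit: Bystander: white control box 90 x 130 x 63 mm, origin at the centre of its underside.
- chisel: Bystander: wood chisel about 230 mm long lying along its x, wooden handle towards -x, origin on the underside at the front of the handle.
- tin: Bystander: amber jar 60 mm diameter, 70 mm tall, origin at the centre of its underside.
Things that resemble listed ones, but are neither listed nor needed, are in the scene too. What is shaped like the stud but pink is not meant.

How it is judged:
On the way, in this order (a step that is already met when the one before it is completed fails the run):
1. the stud's head is down in the slot, lengthwise (z of stud in the frame of board below 0.0105 m and y of stud in the frame of board between -0.004 and 0.004 m and x of stud in the frame of board between -0.15 and -0.02 m and angle between the x axis of stud and the x axis of board, either way round below 0.3 rad), for 0.15 s.
2. still lengthwise in the slot, the stud presses the panel with more than 5 N (contact force between stud and panel above 5 N and z of stud in the frame of board below 0.0115 m and angle between the x axis of stud and the x axis of board, either way round below 0.35 rad), for 0.1 s.
At the end, for the whole second after the job is handed in: The stud stands upright in the slot (tilt under 0.1 rad, collar down on the board within 3.5 mm, within 4 mm of the slot's middle), its head across the slot within 0.3 rad and so locked in the pocket, with the panel flat on the board and its rim within 4 mm of the collar; all released and at rest (angle between the x axis of stud and the y axis of board, either way round below 0.3 rad and angle between stud's own z axis and vertical below 0.1 rad and z of stud in the frame of board between 0.003 and 0.0105 m and y of stud in the frame of board between -0.004 and 0.004 m and x of stud in the frame of board between -0.078 and -0.022 m and horizontal distance between stud and panel below 0.099 m and angle between panel's own z axis and vertical below 0.05 rad and z of panel in the frame of board below 0.027 m and linear speed of each of stud, panel below 0.01 m/s); the robot touches nothing.
It fails at once if the stud presses the panel with more than 20 N (contact force between stud and panel above 20 N).
It fails at once if the stud is pressed on the board with more than 45 N (contact force between stud and board above 45 N).
It fails at once if the stud is pressed on the rest with more than 45 N (contact force between stud and rest above 45 N).
It fails at once if the stud, in the slot, is leaned over by more than 0.1 rad (angle between stud's own z axis and vertical above 0.1 rad and horizontal distance between stud and board below 0.16 m and z of stud in the frame of board below 0.015 m).
It fails at once if a bystander is moved by more than 15 mm (distance of any of unit, chisel, tin from where it was at the start of the episode above 0.015 m).
It also fails if it takes over 58 s, if anything falls off the work surface, if the arm or the gripper's body presses on something with over 40 N, if the wrist force passes 120 N, or if a joint passes its speed limit or range.

## Working session

There is one attempt and no reset: what is moved stays moved. The work goes in short steps, Python scripts to look and compute and a shell command to move; the robot and the scene stay as the last step left them, time stands still between calls to the robot, and variables do not carry over. Pictures are saved under pics/ and viewed, at most 10 in all, crops included, and the job is handed in when it is done.

```bash
mkdir -p pics
python3 - <<'E'
from bench import r,eyes
import cv2,numpy as np
s=r.read_state(); print({k:np.round(v,3).tolist() for k,v in s.items()})
ims=[]
for n in ("scene","side","wrist"):
    c=eyes.camera(n); np.save(f"pics/{n}0.npy",c,allow_pickle=True)
    cv2.imwrite(f"pics/{n}0.png",c["pixels"][:,:,::-1]); print(n,c["fx"],c["fy"],c["cx"],c["cy"],np.round(c["extrinsics"],3).tolist())
E
```

```text
{'time': 0.0, 'joint_positions': [-1.25, 0.333, -0.065, 1.461, 0.022, 1.35, -0.088], 'joint_vel': [0.001, 0.001, -0.001, 0.003, 0.0, 0.001, -0.001], 'joint_torque': [0.0, -62.325, 0.025, -38.991, -0.061, 0.04, 0.0], 'ee_pos': [0.211, 0.588, 0.404], 'eef_rot': [0.171, 0.985, -0.001, -0.0], 'ft_force': [0.282, -0.541, 0.652], 'torque': [-0.034, 0.012, 0.04], 'grip_force': 0.0, 'width': 0.087}
scene 449.6808679467183 449.6808679467183 281.55052378789225 218.04467348145062 [[0.458, 0.723, -0.518, 1.324], [0.889, -0.368, 0.273, -0.368], [0.007, -0.585, -0.811, 1.213], [0.0, 0.0, 0.0, 1.0]]
side 490.0510236253666 490.0510236253666 277.95809481099525 218.04562844646622 [[-0.995, -0.068, 0.075, 0.53], [-0.102, 0.689, -0.718, 0.884], [-0.003, -0.722, -0.692, 0.928], [0.0, 0.0, 0.0, 1.0]]
wrist 333.7173003465521 333.7173003465521 278.6197138258601 206.56060662363984 [[0.337, 0.904, 0.263, 0.137], [0.942, -0.323, -0.095, 0.615], [-0.001, 0.28, -0.96, 0.382], [0.0, 0.0, 0.0, 1.0]]
```

View pics/scene0.png

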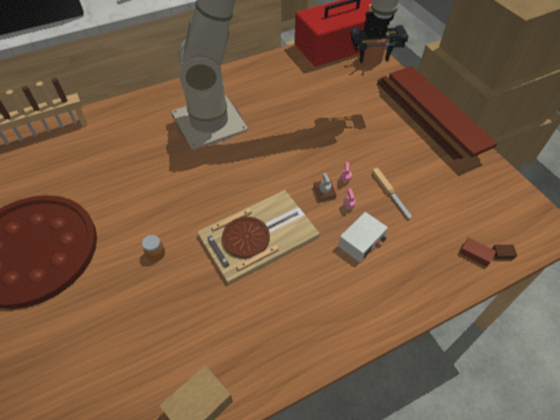

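View pics/side0.png

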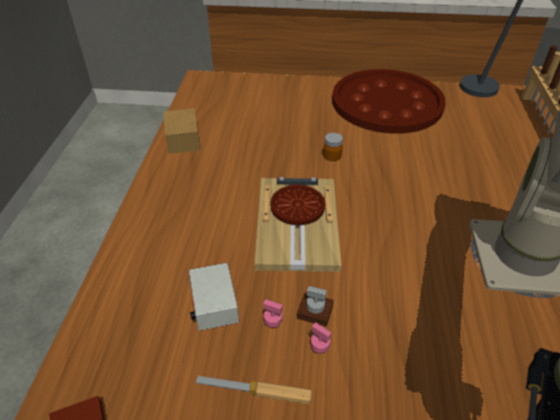

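Scene view: the grey stud in its dark rest is at about (325,185), with pink look-alikes at (346,173) and (350,200), and the board is around (258,235). Side view: the stud is at (316,300) and the board spans (258–340, 180–270), with the slot entry end nearest the stud. Next I'll enlarge both to pick points.

Run:
```python
import cv2
a=cv2.imread("pics/side0.png")[170:360,200:360]; b=cv2.imread("pics/scene0.png")[160:285,190:370]
a=cv2.resize(a,None,fx=3,fy=3,interpolation=cv2.INTER_CUBIC)
b=cv2.resize(b,None,fx=4,fy=4,interpolation=cv2.INTER_CUBIC)
cv2.imwrite("pics/a.png",a);cv2.imwrite("pics/b.png",b)
```

```text
(no output)
```

View pics/a.png

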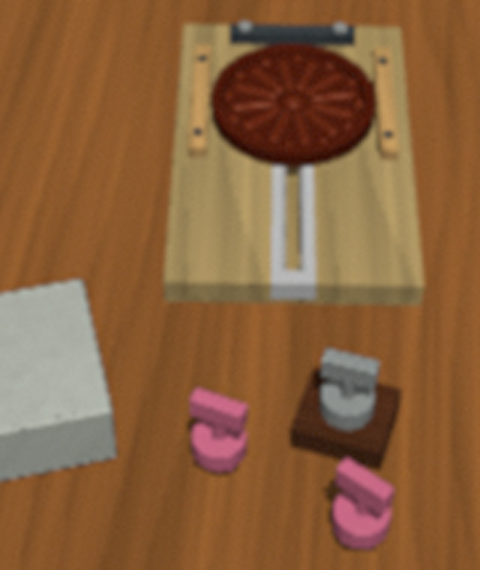

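View pics/b.png

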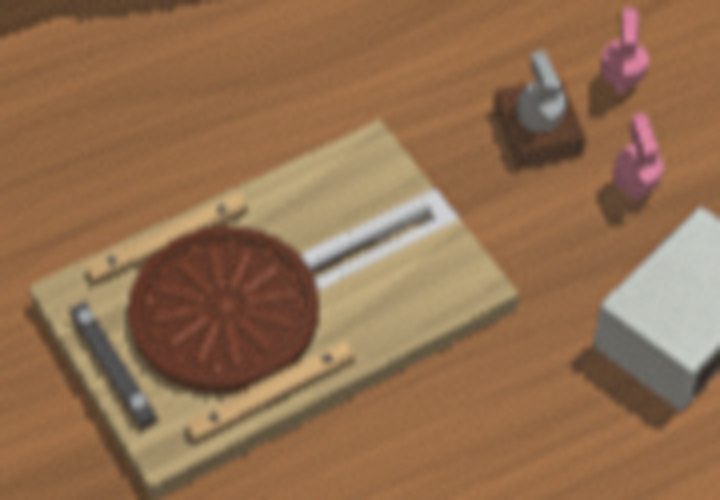

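```bash
cat > h.py <<'E'
import numpy as np,cv2
from scipy.spatial.transform import Rotation as R
def load(n): return np.load(f"pics/{n}.npy",allow_pickle=True).item()
def ray(c,p):
    E=np.array(c["extrinsics"]); d=np.array([(p[0]-c["cx"])/c["fx"],(p[1]-c["cy"])/c["fy"],1.])
    return E[:3,3],E[:3,:3]@d
def plane(c,p,z):
    o,d=ray(c,p); return o+d*(z-o[2])/d[2]
def tri(c1,p1,c2,p2):
    o1,d1=ray(c1,p1);o2,d2=ray(c2,p2)
    s=np.linalg.lstsq(np.c_[d1,-d2],o2-o1,rcond=None)[0]
    a,b=o1+d1*s[0],o2+d2*s[1]; return (a+b)/2,np.linalg.norm(a-b)
def proj(c,P):
    E=np.linalg.inv(np.array(c["extrinsics"])); q=E[:3,:3]@np.asarray(P,float)+E[:3,3]
    return np.array([c["fx"]*q[0]/q[2]+c["cx"],c["fy"]*q[1]/q[2]+c["cy"]])
E
python3 - <<'E'
from h import *
S,C=load("side0"),load("scene0")
sp=lambda x,y:((x+.5)/3-.5+200,(y+.5)/3-.5+170)
cp=lambda x,y:((x+.5)/4-.5+190,(y+.5)/4-.5+160)
side=[sp(*p) for p in [(183,25),(402,27),(422,289),(166,286)]]
sc=[cp(*p) for p in [(150,478),(32,288),(380,122),(518,295)]]
for n,c,P in(("side",S,side),("scene",C,sc)):
    W=np.array([plane(c,p,.024)[:2] for p in P]); print(n,W.round(4).tolist(),"len",np.linalg.norm(W[1]-W[2]).round(4),np.linalg.norm(W[0]-W[1]).round(4),np.linalg.norm(W[0]-W[3]).round(4),"c",W.mean(0).round(4),
     "yaw",[round(float(np.arctan2(*(W[a]-W[b])[::-1])),4) for a,b in((0,3),(1,2))])
print("slot line side",[plane(S,sp(*p),.024).round(4).tolist() for p in((293,268),(293,180))])
print("bar",tri(S,sp(351,360),C,cp(545,70)))
a,b=plane(S,sp(324,352),.082),plane(S,sp(379,361),.082);print(a,b,np.linalg.norm(a-b),np.arctan2(*(b-a)[:2][::-1]))
print("rest",[plane(S,sp(*p),.024).round(3).tolist() for p in((316,374),(400,389),(383,449),(295,433))])
for nm,c,p in(("s",S,sp(351,360)),("c",C,cp(545,68))): print(plane(c,p,.08))
print("collar",plane(S,sp(348,402),.042),plane(C,cp(541,102),.042))
E
```

```text
side [[0.6954, -0.215], [0.4839, -0.2328], [0.4612, 0.0991], [0.6668, 0.1164]] len 0.3327 0.2122 0.3327 c [ 0.5768 -0.0581] yaw [-1.4848, -1.5026]
scene [[0.6898, -0.2142], [0.4904, -0.2308], [0.4645, 0.0952], [0.672, 0.1112]] len 0.327 0.2 0.3259 c [ 0.5792 -0.0596] yaw [-1.5163, -1.4913]
slot line side [[0.5662, 0.087, 0.024], [0.5736, -0.014, 0.024]]
bar (array([0.51661912, 0.22126727, 0.08024628]), np.float64(0.0020023298540119347))
[0.53559916 0.21659486 0.082     ] [0.49571483 0.22082116 0.082     ] 0.04010762043504388 3.036022589830199
rest [[0.541, 0.193, 0.024], [0.477, 0.2, 0.024], [0.488, 0.256, 0.024], [0.553, 0.248, 0.024]]
[0.5157842 0.220354  0.08     ]
[0.51562588 0.22276842 0.08      ]
collar [0.51561197 0.22957255 0.042     ] [0.51987913 0.22013581 0.042     ]
```

Both views agree: board centre ≈ (0.578, −0.059), yaw ≈ −1.50. Stud ≈ (0.516, 0.221), bar yaw ≈ −0.105. Height checks out at 0.080 and bar length at 40 mm. Moving above the stud.

```bash
python3 -m inch '[[0,0,0,0,0,-1],[0,0,0,0,0,-1],[-0.65,-0.64,0.08,0,0,0],[-0.65,-0.64,0.08,0,0,0],[-0.65,-0.64,0.08,0,0,0]]' 0 >/dev/null
python3 -m inch '[[-0.65,-0.64,0.08,0,0,0],[-0.65,-0.64,0.08,0,0,0],[-0.65,-0.64,0.08,0,0,0],[-0.65,-0.64,0.08,0,0,0],[-0.65,-0.64,0.08,0,0,0]]'
python3 -m inch '[[-0.65,-0.64,0.08,0,0,0],[-0.65,-0.64,0.08,0,0,0],[-0.65,-0.64,0.08,0,0,0],[-0.65,-0.64,0.08,0,0,0],[-0.65,-0.64,0.08,0,0,0]]'
python3 -m inch '[[0,0,0,0,0,0],[0,0,0,0,0,0],[0,0,0,0,0,0],[0,0,0,0,0,0],[0,0,0,0,0,0]]'
python3 - <<'E'
from bench import r,eyes
from h import *
s=r.read_state(); print(s["time"],s["ee_pos"],s["eef_rot"],s["joint_positions"])
c=eyes.camera("wrist"); np.save("pics/w1.npy",c,allow_pickle=True)
cv2.imwrite("pics/w1.png",c["pixels"][:,:,::-1]); print(np.round(c["extrinsics"],3).tolist())
E
```

```text
time: 0.98
ee_pos: [0.3971, 0.3615, 0.3789]
eef_rot: [0.052, 0.999, 0.0, -0.0]
ft_force: [1.3, 1.4, -0.5]
width: 0.0441
grip_force: 0.0
time: 1.4
ee_pos: [0.5131, 0.2208, 0.363]
eef_rot: [0.052, 0.999, 0.0, -0.0]
ft_force: [0.9, 0.2, -0.0]
width: 0.0432
grip_force: 0.0
time: 1.82
ee_pos: [0.5116, 0.2238, 0.3632]
eef_rot: [0.051, 0.999, 0.0, -0.0]
ft_force: [-0.7, 0.1, 1.1]
width: 0.0436
grip_force: 0.0
1.8167 [0.51161671 0.22376236 0.36318632] [ 5.06985248e-02  9.98713964e-01  2.53590289e-04 -1.12373149e-04] [-0.67074319  0.21020128  0.20256096  1.70861823 -0.04518368  1.2272142
  1.01205947]
[[0.101, 0.955, 0.279, 0.434], [0.995, -0.097, -0.028, 0.232], [0.001, 0.28, -0.96, 0.341], [0.0, 0.0, 0.0, 1.0]]
```

View pics/w1.png

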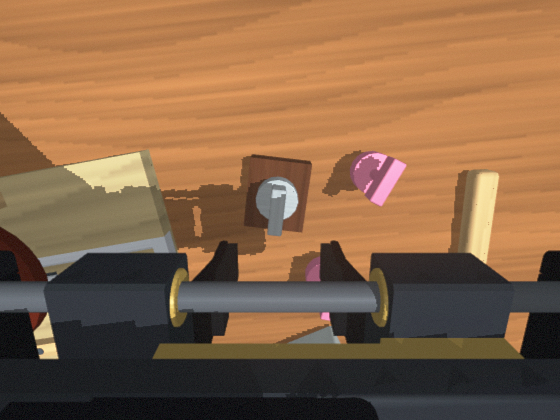

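The wrist view shows the stud bar from about (279,187) to (275,235), the collar around (277,199) and the rest (245–311, 155–232). The bar lies between the fingers. Now I'll work out the exact offset.

Run:
```python
from h import *
c=load("w1"); im=c["pixels"]; hsv=cv2.cvtColor(im,cv2.COLOR_RGB2HSV)
m=((hsv[...,1]<70)&(hsv[...,2]>60)).astype(np.uint8); k=np.zeros_like(m);k[165:245,250:305]=m[165:245,250:305]
print(hsv[195:240:4,276].tolist(), hsv[190,262:294:3].tolist())
g=cv2.cvtColor(im,cv2.COLOR_RGB2GRAY)
for y in (205,212,219,226,232): print(y,g[y,262:294].tolist())
print("col",g[180:242,276].tolist())
```

```text
[[94, 16, 218], [99, 15, 123], [99, 14, 126], [96, 11, 121], [84, 10, 122], [110, 6, 121], [99, 15, 122], [90, 11, 120], [100, 12, 123], [90, 13, 121], [15, 17, 121], [14, 145, 193]] [[99, 14, 126], [90, 8, 125], [94, 15, 123], [105, 9, 119], [105, 15, 204], [101, 17, 207], [93, 16, 187], [101, 16, 178], [103, 20, 204], [99, 11, 224], [96, 11, 225]]
205 [122, 122, 122, 118, 119, 120, 122, 118, 114, 117, 121, 125, 122, 122, 120, 121, 119, 122, 123, 126, 122, 122, 137, 204, 215, 214, 213, 214, 215, 217, 215, 213]
212 [122, 124, 123, 123, 122, 121, 121, 112, 115, 119, 122, 121, 121, 119, 120, 117, 120, 121, 124, 125, 123, 126, 196, 206, 207, 208, 207, 210, 209, 210, 207, 165]
219 [55, 55, 57, 51, 57, 63, 81, 112, 118, 124, 121, 121, 121, 119, 119, 119, 122, 125, 127, 126, 118, 121, 115, 94, 89, 84, 80, 86, 89, 86, 88, 84]
226 [55, 52, 57, 54, 54, 67, 106, 117, 120, 119, 122, 120, 119, 119, 119, 121, 124, 122, 125, 119, 95, 79, 83, 86, 83, 87, 85, 87, 84, 87, 85, 86]
232 [83, 78, 86, 133, 138, 119, 116, 123, 121, 121, 123, 119, 118, 120, 121, 122, 122, 122, 117, 117, 136, 137, 143, 140, 142, 142, 140, 139, 142, 142, 143, 142]
col [188, 218, 216, 220, 187, 125, 116, 121, 121, 137, 197, 213, 216, 212, 211, 213, 214, 208, 136, 120, 120, 120, 122, 123, 121, 120, 121, 119, 121, 121, 119, 120, 120, 122, 119, 119, 118, 121, 121, 119, 122, 116, 121, 119, 119, 117, 119, 120, 121, 121, 121, 119, 121, 121, 118, 118, 141, 148, 143, 145, 150, 147]
```

Run:
```python
import cv2
a=cv2.imread("pics/w1.png")[145:245,235:320]
cv2.imwrite("pics/w1c.png",cv2.resize(a,None,fx=6,fy=6,interpolation=cv2.INTER_NEAREST)[:600])
```

```text
(no output)
```

View pics/w1c.png

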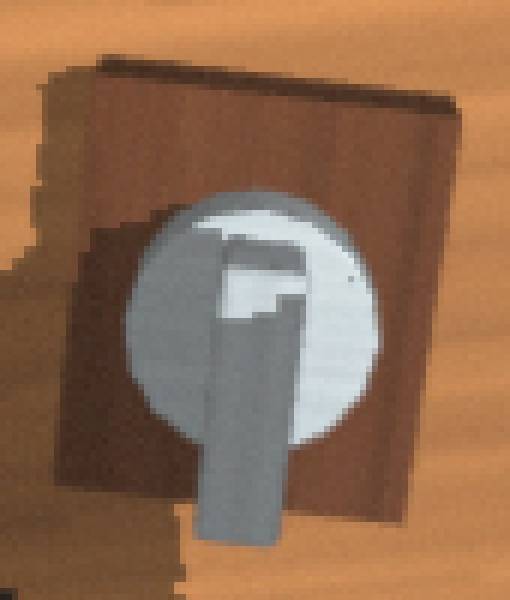

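The bar's top corners in this crop are (225,265), (307,272), (277,545) and (195,538), i.e. a centre at about (276.4, 212.1) in the image.

Run:
```python
from h import *
from bench import r
c=load("w1"); q=lambda x,y:((x+.5)/6-.5+235,(y+.5)/6-.5+145)
W=np.array([plane(c,q(*p),.082) for p in((225,265),(307,272),(277,545),(195,538))])
ctr=W.mean(0); d=(W[2]+W[3]-W[0]-W[1])/2; print(ctr,np.linalg.norm(d),np.arctan2(d[1],d[0]))
Re=np.array([plane(c,q(*p),.024) for p in((97,72),(460,113),(403,523),(57,485))]); d2=(Re[2]+Re[3]-Re[0]-Re[1])/2
print("rest",Re.mean(0),np.linalg.norm(d2),np.arctan2(d2[1],d2[0]))
s=r.read_state(); T=R.from_quat(s["eef_rot"]).as_matrix(); print(np.arctan2(T[1,0],T[0,0]))
print("tool shift to bar (m)",T.T@(np.r_[ctr[:2],.236]-s["ee_pos"]), "rest",T.T@(np.r_[Re.mean(0)[:2],.236]-s["ee_pos"]))
```

```text
[0.51418731 0.22215596 0.082     ] 0.03899235270512248 -0.20773416592032604
rest [0.51455626 0.22232751 0.024     ] 0.06981970678938777 -0.21655753843626288
3.03998802379415
tool shift to bar (m) [-0.002616   -0.0012373   0.12726343] rest [-0.00296564 -0.00102921  0.12726351]
```

Bar and rest centres agree to 0.4 mm, at (0.5143, 0.2222), yaw −0.21. Descending and gripping.

```bash
python3 -m inch '[[-0.07,-0.03,0.2,0,0,0.9],[0,0,0.6,0,0,0],[0,0,0.6,0,0,0],[0,0,0.6,0,0,0],[0,0,0.4,0,0,0]]'
python3 -m inch '[[0,0,0.4,0,0,0],[0,0,0.3,0,0,0],[0,0,0.07,0,0,0],[0,0,0,0,0,0],[0,0,0,0,0,0]]'
python3 -m inch '[[0,0,0,0,0,0],[0,0,0,0,0,0],[0,0,0,0,0,0],[0,0,0,0,0,0],[0,0,0,0,0,0]]' -1 50
python3 -m inch '[[0,0,0,0,0,0],[0,0,0,0,0,0],[0,0,0,0,0,0],[0,0,0,0,0,0],[0,0,0,0,0,0]]'
```

```text
time: 2.28
ee_pos: [0.5141, 0.2215, 0.2651]
eef_rot: [0.105, 0.994, -0.0, -0.001]
ft_force: [-0.1, -0.1, -0.2]
width: 0.0433
grip_force: 0.0
time: 2.7
ee_pos: [0.5152, 0.2213, 0.2371]
eef_rot: [0.106, 0.994, 0.0, 0.0]
ft_force: [-0.2, 0.2, 0.4]
width: 0.0437
grip_force: 0.0
time: 3.12
ee_pos: [0.5151, 0.2209, 0.2366]
eef_rot: [0.106, 0.994, 0.0, 0.0]
ft_force: [-0.4, 0.2, 0.0]
width: 0.0181
grip_force: 0.0
time: 3.53
ee_pos: [0.515, 0.221, 0.2364]
eef_rot: [0.106, 0.994, 0.0, 0.0]
ft_force: [-0.2, 1.5, 1.3]
width: 0.0116
grip_force: 49.9
```

Gripped (opening 11.6 mm). Lifting, turning the bar into the slot direction and moving over the board for a close look.

```bash
python3 -m inch '[[0,0,-0.2,0,0,0],[0,0,-0.4,0,0,0],[0,0,-0.5,0,0,0],[0,0,-0.5,0,0,0.4],[0,0,-0.5,0,0,0.8]]'
python3 -m inch '[[0,0,-0.3,0,0,1],[0,0,-0.1,0,0,1],[0,0,0,0,0,1],[0,0,0,0,0,1],[0,0,0,0,0,1]]'
python3 -m inch '[[0,0,0,0,0,1],[0,0,0,0,0,1],[0,0,0,0,0,1],[0,0,0,0,0,1],[0,0,0,0,0,0.6]]'
python3 -m inch '[[-0.3,0.07,0,0,0,0],[-0.6,0.137,0,0,0,0],[-0.6,0.137,0,0,0,0],[-0.7,0.137,0,0,0,0],[-0.7,0.137,0,0,0,0]]'
python3 -m inch '[[-0.7,0.137,0,0,0,0],[-0.6,0.137,0,0,0,0],[-0.5,0.137,0,0,0,0],[-0.3,0.06,0,0,0,0],[0,0,0,0,0,0]]'
python3 -m inch '[[0,0,0,0,0,0],[0,0,0,0,0,0],[0,0,0,0,0,0],[0,0,0,0,0,0],[0,0,0,0,0,0]]'
python3 - <<'E'
from bench import r,eyes
from h import *
s=r.read_state(); print(s["joint_positions"])
c=eyes.camera("wrist"); np.save("pics/w2.npy",c,allow_pickle=True)
cv2.imwrite("pics/w2.png",c["pixels"][:,:,::-1])
E
```

```text
time: 3.95
ee_pos: [0.5148, 0.2206, 0.3214]
eef_rot: [0.178, 0.984, -0.0, -0.0]
ft_force: [0.1, 0.4, -2.8]
width: 0.0115
grip_force: 49.9
time: 4.37
ee_pos: [0.5148, 0.2207, 0.3367]
eef_rot: [0.463, 0.887, -0.0, -0.0]
ft_force: [-0.2, -0.0, -2.2]
width: 0.0117
grip_force: 49.9
time: 4.78
ee_pos: [0.5148, 0.2207, 0.3365]
eef_rot: [0.687, 0.727, -0.0, -0.0]
ft_force: [-0.9, -0.1, -2.5]
width: 0.0117
grip_force: 49.9
time: 5.2
ee_pos: [0.5471, 0.1046, 0.3366]
eef_rot: [0.683, 0.73, -0.0, -0.0]
ft_force: [-0.0, -0.4, -2.4]
width: 0.0115
grip_force: 49.9
time: 5.62
ee_pos: [0.5713, 0.0201, 0.3366]
eef_rot: [0.686, 0.728, -0.0, 0.001]
ft_force: [-0.4, -0.9, -1.9]
width: 0.0116
grip_force: 49.9
time: 6.03
ee_pos: [0.571, 0.0249, 0.3363]
eef_rot: [0.684, 0.73, 0.0, -0.0]
ft_force: [-0.0, 0.0, -2.3]
width: 0.0115
grip_force: 49.9
[-0.53839259  0.27694019  0.491205    1.7196125  -0.14030587  1.17996348
  0.05520978]
```

View pics/w2.png

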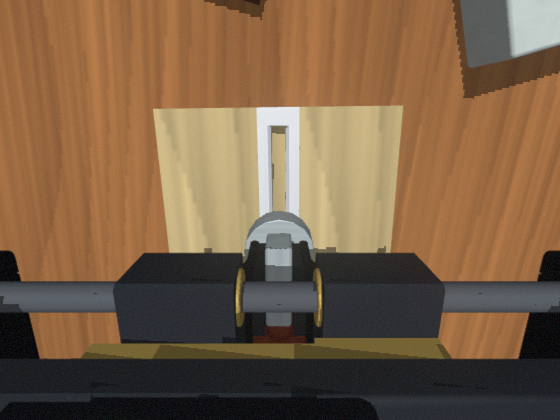

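The held stud is at (280,240). The board's entry edge runs (155,109)–(402,105). The white slot plate spans columns ~257–299, with the slot in its middle from row 125 down.

Run:
```python
from h import *
from bench import r
c=load("w2"); im=c["pixels"]; hsv=cv2.cvtColor(im,cv2.COLOR_RGB2HSV)
m=((hsv[...,1]<40)&(hsv[...,2]>150)); P=[];Q=[]
for y in range(112,206,4):
    x=np.where(m[y,240:320])[0]+240
    if len(x)>5: P.append(plane(c,((x.min()+x.max())/2,y),.024)[:2]); w=plane(c,(x.max()+.5,y),.024)-plane(c,(x.min()-.5,y),.024); Q.append(np.linalg.norm(w))
P=np.array(P); vx,vy,x0,y0=cv2.fitLine(P.astype(np.float32),cv2.DIST_HUBER,0,.001,.001).ravel()
u=np.array([vx,vy])*(-np.sign(vy)); print("plate w",np.round(Q,4)[[0,5,10,-1]],"resid",np.abs((P-[x0,y0])@[-u[1],u[0]]).max())
yaw=np.arctan2(u[1],u[0]); 
A,B=plane(c,(155,108.5),.024)[:2],plane(c,(402,104.5),.024)[:2]; print("edge",A,B,np.linalg.norm(A-B),"yaw from edge",np.arctan2(*(B-A)[::-1])+0, "slot yaw",yaw)
mid=np.array([x0,y0])+u*(((A+B)/2-[x0,y0])@u); print("edge mid",(A+B)/2,"on slotline",mid)
ent=mid+u*.045; s=r.read_state(); T=R.from_quat(s["eef_rot"]).as_matrix(); tx=np.arctan2(T[1,0],T[0,0]); print("entry",ent,"tool x yaw",tx,"bar needs world turn",yaw+np.pi-tx)
print("tool shift",T.T@(np.r_[ent,s["ee_pos"][2]]-s["ee_pos"]))
# stud bar in hand: columns
g=cv2.cvtColor(im,cv2.COLOR_RGB2GRAY)
for y in(238,250,):print(y,g[y,240:320:2].tolist())
for y in (150,190):
  print(y,g[y,252:304].tolist())
tz=s["ee_pos"]+T[:,2]*.154; print("bar axis top proj",proj(c,tz), proj(c,tz+T[:,0]*.02), "collar near",proj(c,s["ee_pos"]+T[:,2]*.194+T[:,0]*.02))
```

```text
plate w [0.036  0.0358 0.0355 0.0362] resid 0.00021093007727469396
edge [0.46181311 0.09611223] [0.66721477 0.1126313 ] 0.20606485028729968 yaw from edge 0.08025051549409384 slot yaw -1.4921843
edge mid [0.56451394 0.10437177] on slotline [0.56355089 0.1042959 ]
entry [0.56708479 0.05943487] tool x yaw 1.6350807692391847 bar needs world turn 0.014327690424206452
tool shift [ 3.48716715e-02 -1.67038948e-03  7.65447460e-06]
238 [165, 162, 165, 146, 163, 175, 175, 177, 177, 175, 174, 175, 177, 125, 110, 114, 114, 114, 117, 119, 121, 119, 117, 119, 118, 110, 172, 175, 174, 175, 173, 174, 173, 173, 174, 143, 164, 174, 178, 183]
250 [166, 163, 122, 100, 89, 37, 37, 39, 35, 40, 39, 38, 54, 154, 172, 172, 175, 174, 172, 171, 167, 171, 173, 181, 175, 160, 72, 44, 45, 45, 43, 41, 39, 41, 43, 102, 96, 99, 101, 102]
150 [173, 177, 178, 178, 178, 193, 227, 228, 228, 226, 227, 228, 226, 226, 228, 222, 189, 183, 182, 136, 160, 167, 169, 167, 172, 173, 176, 175, 175, 178, 178, 180, 175, 159, 182, 189, 193, 226, 227, 228, 227, 228, 227, 226, 224, 226, 227, 193, 187, 187, 190, 189]
190 [170, 175, 178, 175, 176, 176, 181, 221, 224, 225, 224, 224, 223, 221, 220, 223, 215, 190, 183, 179, 120, 155, 162, 164, 163, 165, 165, 168, 169, 169, 172, 175, 173, 179, 190, 191, 191, 213, 223, 225, 223, 222, 223, 222, 219, 223, 223, 193, 182, 184, 185, 185]
bar axis top proj [281.22967393 290.5220888 ] [281.35255277 248.99450083] collar near [280.72055605 219.46741937]
```

The slot line is clean: plate width 35.8 mm, residual 0.2 mm, yaw −1.49. Entry is at (0.567, 0.059), against about 0.568 from the side view. Moving over it and coming down to just above the board.

```bash
python3 -m inch '[[0.2,-0.025,0,0,0,-0.12],[0.35,0,0,0,0,0],[0.32,0,0.1,0,0,0],[0,0,0.4,0,0,0],[0,0,0.5,0,0,0]]'
python3 -m inch '[[0,0,0.4,0,0,0],[0,0,0.3,0,0,0],[0,0,0.1,0,0,0],[0,0,0,0,0,0],[0,0,0,0,0,0]]'
python3 -m inch '[[0,0,0,0,0,0],[0,0,0,0,0,0],[0,0,0,0,0,0],[0,0,0,0,0,0],[0,0,0,0,0,0]]'
python3 - <<'E'
from bench import r,eyes
from h import *
s=r.read_state(); T=R.from_quat(s["eef_rot"]).as_matrix(); print(np.arctan2(T[1,0],T[0,0]), T[:,2])
ent=np.array([.5671,.0594,0]);print((T.T@(ent-s["ee_pos"]))[:2])
c=eyes.camera("side"); np.save("pics/s3.npy",c,allow_pickle=True)
cv2.imwrite("pics/s3.png",cv2.resize(c["pixels"][160:310,220:380,::-1],None,fx=4,fy=4,interpolation=cv2.INTER_CUBIC))
E
```

```text
time: 6.5
ee_pos: [0.5678, 0.0611, 0.2968]
eef_rot: [0.678, 0.735, 0.001, 0.0]
ft_force: [1.1, -0.8, -2.1]
width: 0.0119
grip_force: 49.9
time: 6.92
ee_pos: [0.5677, 0.059, 0.2648]
eef_rot: [0.679, 0.734, 0.0, 0.0]
ft_force: [-0.8, 0.5, -1.9]
width: 0.0116
grip_force: 49.9
time: 7.33
ee_pos: [0.5676, 0.0587, 0.2646]
eef_rot: [0.679, 0.734, 0.0, 0.0]
ft_force: [0.9, -0.1, -3.0]
width: 0.0112
grip_force: 49.9
1.6481709387821462 [ 4.35031187e-04  2.90565884e-04 -9.99999863e-01]
[ 0.00063764 -0.0005356 ]
```

View pics/s3.png

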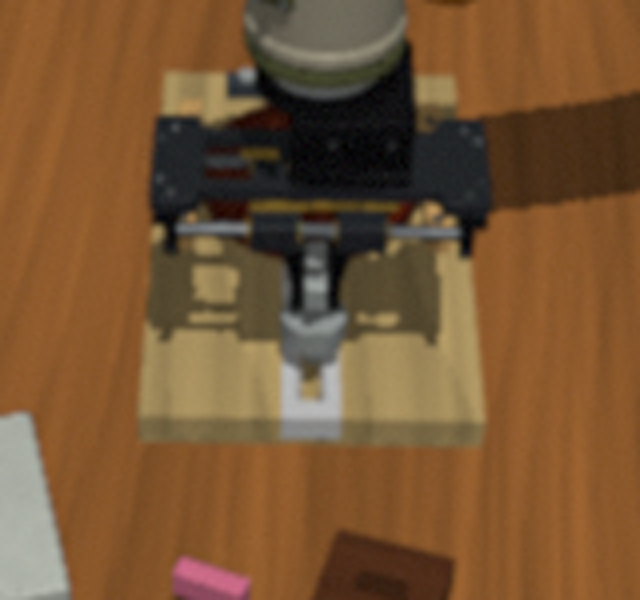

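The side view shows the collar (centre column ~314) over the slot plate (~312), so it is aligned. Lowering gently with force checks.

```bash
python3 -m inch '[[0,0,0.1,0,0,0],[0,0,0.1,0,0,0],[0,0,0.1,0,0,0],[0,0,0.05,0,0,0],[0,0,0,0,0,0]]' | head -4
python3 -m inch '[[0,0,0.04,0,0,0],[0,0,0.04,0,0,0],[0,0,0.03,0,0,0],[0,0,0.03,0,0,0],[0,0,0,0,0,0]]' | head -4
```

```text
time: 7.8
ee_pos: [0.5672, 0.0587, 0.2495]
eef_rot: [0.679, 0.734, -0.001, -0.0]
ft_force: [-0.2, -0.2, -2.3]
time: 8.22
ee_pos: [0.5674, 0.0587, 0.2445]
eef_rot: [0.679, 0.734, -0.0, -0.0]
ft_force: [0.6, 0.8, -3.1]
```

The head is already 9 mm below the board top with no side force. Continuing to seat the collar.

```bash
python3 -m inch '[[0,0,0.04,0,0,0],[0,0,0.04,0,0,0],[0,0,0.03,0,0,0],[0,0,0.03,0,0,0],[0,0,0,0,0,0]]' | head -4
python3 -m inch '[[0,0,0.03,0,0,0],[0,0,0.03,0,0,0],[0,0,0,0,0,0],[0,0,0,0,0,0],[0,0,0,0,0,0]]' | head -4
```

```text
time: 8.63
ee_pos: [0.5674, 0.0587, 0.2388]
eef_rot: [0.679, 0.734, -0.0, -0.0]
ft_force: [0.2, 0.4, -2.5]
time: 9.05
ee_pos: [0.5675, 0.0587, 0.2368]
eef_rot: [0.679, 0.734, 0.0, -0.0]
ft_force: [-0.4, -0.1, -2.8]
```

Step 1's depth is reached: origin z ≈ 7.4 mm and no load. Sliding now; the home position lies 48–92 mm ahead, so the first ~44 mm is free.

```bash
python3 -m inch '[[-0.08,0,0,0,0,0],[-0.15,0,0,0,0,0],[-0.2,0,0,0,0,0],[-0.2,0,0,0,0,0],[-0.1,0,0,0,0,0]]' | head -4
python3 -m inch '[[-0.06,0,0,0,0,0],[-0.06,0,0,0,0,0],[-0.06,0,0,0,0,0],[-0.06,0,0,0,0,0],[-0.06,0,0,0,0,0]]' | head -4
python3 -m inch '[[-0.02,0,0,0,0,0],[-0.02,0,0,0,0,0],[-0.02,0,0,0,0,0],[0,0,0,0,0,0],[0,0,0,0,0,0]]' | head -4
```

```text
time: 9.47
ee_pos: [0.5698, 0.0275, 0.2369]
eef_rot: [0.68, 0.733, -0.0, 0.0]
ft_force: [-0.2, -0.6, -1.5]
time: 9.88
ee_pos: [0.5707, 0.0177, 0.2367]
eef_rot: [0.679, 0.734, 0.0, -0.0]
ft_force: [-0.2, -0.4, -2.2]
time: 10.3
ee_pos: [0.5709, 0.0153, 0.2367]
eef_rot: [0.679, 0.734, 0.0, -0.0]
ft_force: [-0.5, 0.4, -1.8]
```

```bash
python3 -m inch '[[-0.015,0,0,0,0,0],[-0.015,0,0,0,0,0],[-0.015,0,0,0,0,0],[-0.015,0,0,0,0,0],[-0.015,0,0,0,0,0]]' | sed -n '2p;4p'
python3 -m inch '[[-0.015,0,0,0,0,0],[-0.015,0,0,0,0,0],[-0.015,0,0,0,0,0],[-0.015,0,0,0,0,0],[-0.015,0,0,0,0,0]]' | sed -n '2p;4p'
```

```text
ee_pos: [0.5711, 0.0122, 0.2367]
ft_force: [-0.1, 0.6, -2.1]
ee_pos: [0.5714, 0.0092, 0.2368]
ft_force: [-0.5, -0.6, -2.4]
```

Run:
```python
from h import *
o=np.array([.567085,.059435]);u=np.array([np.cos(-1.4922),np.sin(-1.4922)])
for n in("scene0","side0"):
    c=load(n);hsv=cv2.cvtColor(c["pixels"],cv2.COLOR_RGB2HSV)
    m=(((hsv[...,0]<9)|(hsv[...,0]>172))&(hsv[...,1]>120)&(hsv[...,2]<140)).astype(np.uint8)
    k=np.zeros_like(m)
    if n=="scene0":k[205:270,215:280]=m[205:270,215:280]
    else:k[175:235,262:335]=m[175:235,262:335]
    k=cv2.morphologyEx(k,cv2.MORPH_OPEN,np.ones((3,3)))
    ct=max(cv2.findContours(k,0,2)[0],key=cv2.contourArea); e=cv2.fitEllipse(cv2.convexHull(ct)); P=plane(c,e[0],.034)[:2]
    print(n,e,P,"along from entry",(P-o)@u,"lateral",(P-o)@[-u[1],u[0]])
```

```text
scene0 ((247.42236328125, 237.18885803222656), (31.55916976928711, 40.03107833862305), 97.78407287597656) [ 0.58793077 -0.10055308] along from entry 0.16113089538036543 lateral 0.008219880271599925
side0 ((297.336669921875, 204.20596313476562), (39.49684143066406, 53.23975372314453), 92.03221130371094) [ 0.58024389 -0.10123489] along from entry 0.16120706092552037 lateral 0.0005032039728118549
```

The panel centre is about 161 mm past entry, so I expect contact at ~66 mm of travel and home at 69–83. I'm now at 50.

```bash
python3 -m inch '[[-0.03,0,0,0,0,0],[-0.04,0,0,0,0,0],[-0.05,0,0,0,0,0],[-0.04,0,0,0,0,0],[-0.03,0,0,0,0,0]]' | sed -n '2p;4p'
python3 -m inch '[[-0.015,0,0,0,0,0],[-0.015,0,0,0,0,0],[-0.015,0,0,0,0,0],[-0.015,0,0,0,0,0],[-0.015,0,0,0,0,0]]' | sed -n '2p;4p'
python3 -m inch '[[-0.015,0,0,0,0,0],[-0.015,0,0,0,0,0],[-0.015,0,0,0,0,0],[-0.015,0,0,0,0,0],[-0.015,0,0,0,0,0]]' | sed -n '2p;4p'
```

```text
ee_pos: [0.5719, 0.0013, 0.2368]
ft_force: [-0.6, -0.3, -1.8]
ee_pos: [0.5722, -0.0013, 0.2367]
ft_force: [-0.5, 0.6, -2.3]
ee_pos: [0.5724, -0.0044, 0.2367]
ft_force: [-0.4, 0.4, -2.9]
```

```bash
python3 -m inch '[[-0.015,0,0,0,0,0],[-0.015,0,0,0,0,0],[-0.015,0,0,0,0,0],[-0.015,0,0,0,0,0],[-0.015,0,0,0,0,0]]' | sed -n '2p;4p'
python3 -m inch '[[-0.01,0,0,0,0,0],[-0.01,0,0,0,0,0],[-0.01,0,0,0,0,0],[-0.01,0,0,0,0,0],[-0.01,0,0,0,0,0]]' | sed -n '2p;4p'
```

```text
ee_pos: [0.5726, -0.0073, 0.2367]
ft_force: [0.0, -0.5, -2.3]
ee_pos: [0.5728, -0.0091, 0.2368]
ft_force: [-0.6, 2.0, -0.4]
```

Contact at y ≈ −0.009 (2 N, panel sliding). At least 3 mm remains, so going in 2 mm calls.

```bash
python3 -m inch '[[-0.01,0,0,0,0,0],[-0.01,0,0,0,0,0],[-0.01,0,0,0,0,0],[-0.01,0,0,0,0,0],[-0.01,0,0,0,0,0]]' | sed -n '2p;4p'
python3 -m inch '[[-0.005,0,0,0,0,0],[-0.005,0,0,0,0,0],[-0.005,0,0,0,0,0],[-0.005,0,0,0,0,0],[-0.005,0,0,0,0,0]]' | sed -n '2p;4p'
```

```text
ee_pos: [0.573, -0.0111, 0.2368]
ft_force: [-0.7, 2.1, -1.8]
ee_pos: [0.573, -0.0122, 0.2368]
ft_force: [-0.2, 3.5, -0.8]
```

```bash
python3 -m inch '[[-0.01,0,0,0,0,0],[-0.01,0,0,0,0,0],[-0.01,0,0,0,0,0],[-0.01,0,0,0,0,0],[0,0,0,0,0,0]]' | sed -n '2p;4p'
```

```text
ee_pos: [0.5732, -0.014, 0.2367]
ft_force: [-0.9, 2.2, -0.8]
```

```bash
python3 -m inch '[[-0.01,0,0,0,0,0],[-0.01,0,0,0,0,0],[-0.01,0,0,0,0,0],[-0.01,0,0,0,0,0],[0,0,0,0,0,0]]' | sed -n '2p;4p'
```

```text
ee_pos: [0.5733, -0.0156, 0.2368]
ft_force: [-0.8, 3.5, -0.8]
```

```bash
python3 -m inch '[[-0.01,0,0,0,0,0],[-0.01,0,0,0,0,0],[-0.01,0,0,0,0,0],[-0.01,0,0,0,0,0],[0,0,0,0,0,0]]' | sed -n '2p;4p'
```

```text
ee_pos: [0.5734, -0.0172, 0.2367]
ft_force: [-0.4, 2.4, -0.2]
```

```bash
python3 -m inch '[[-0.01,0,0,0,0,0],[-0.01,0,0,0,0,0],[-0.01,0,0,0,0,0],[0,0,0,0,0,0],[0,0,0,0,0,0]]' | sed -n '2p;4p'
```

```text
ee_pos: [0.5735, -0.0183, 0.2367]
ft_force: [-0.2, 3.0, -0.8]
```

Still sliding at 2–3 N, 9 mm after contact.

```bash
python3 -m inch '[[-0.01,0,0,0,0,0],[-0.01,0,0,0,0,0],[-0.01,0,0,0,0,0],[0,0,0,0,0,0],[0,0,0,0,0,0]]' | sed -n '2p;4p'
```

```text
ee_pos: [0.5736, -0.0195, 0.2367]
ft_force: [-0.7, 2.2, 0.2]
```

```bash
python3 -m inch '[[-0.01,0,0,0,0,0],[-0.01,0,0,0,0,0],[-0.01,0,0,0,0,0],[0,0,0,0,0,0],[0,0,0,0,0,0]]' | sed -n '2p;4p'
```

```text
ee_pos: [0.5737, -0.0208, 0.2367]
ft_force: [-0.5, 3.3, -0.0]
```

```bash
python3 -m inch '[[-0.01,0,0,0,0,0],[-0.01,0,0,0,0,0],[0,0,0,0,0,0],[0,0,0,0,0,0],[0,0,0,0,0,0]]' | sed -n '2p;4p'
```

```text
ee_pos: [0.5737, -0.0215, 0.2367]
ft_force: [0.2, 2.5, -0.1]
```

```bash
python3 -m inch '[[-0.01,0,0,0,0,0],[-0.01,0,0,0,0,0],[-0.01,0,0,0,0,0],[0,0,0,0,0,0],[0,0,0,0,0,0]]' | sed -n '2p;4p'
```

```text
ee_pos: [0.5738, -0.0228, 0.2367]
ft_force: [0.8, 3.1, 0.3]
```

```bash
python3 -m inch '[[-0.01,0,0,0,0,0],[-0.01,0,0,0,0,0],[0,0,0,0,0,0],[0,0,0,0,0,0],[0,0,0,0,0,0]]' | sed -n '2p;4p'
```

```text
ee_pos: [0.5739, -0.0235, 0.2367]
ft_force: [-0.2, 2.3, -1.0]
```

```bash
python3 -m inch '[[-0.01,0,0,0,0,0],[-0.01,0,0,0,0,0],[0,0,0,0,0,0],[0,0,0,0,0,0],[0,0,0,0,0,0]]' | sed -n '2p;4p'
```

```text
ee_pos: [0.5739, -0.0243, 0.2367]
ft_force: [0.1, 2.4, -0.7]
```

```bash
python3 -m inch '[[-0.01,0,0,0,0,0],[-0.01,0,0,0,0,0],[0,0,0,0,0,0],[0,0,0,0,0,0],[0,0,0,0,0,0]]' | sed -n '2p;4p'
```

```text
ee_pos: [0.574, -0.0251, 0.2367]
ft_force: [-0.5, 2.8, -1.3]
```

```bash
python3 -m inch '[[-0.01,0,0,0,0,0],[-0.01,0,0,0,0,0],[0,0,0,0,0,0],[0,0,0,0,0,0],[0,0,0,0,0,0]]' | sed -n '2p;4p'
```

```text
ee_pos: [0.5741, -0.0255, 0.2368]
ft_force: [-1.2, 4.5, 1.1]
```

```bash
python3 -m inch '[[-0.01,0,0,0,0,0],[-0.01,0,0,0,0,0],[0,0,0,0,0,0],[0,0,0,0,0,0],[0,0,0,0,0,0]]' | sed -n '2p;4p'
```

```text
ee_pos: [0.5741, -0.0259, 0.2368]
ft_force: [-1.2, 6.3, 0.3]
```

Force is rising and motion is stopping: the panel is home. One more small push to be clearly above 5 N.

```bash
python3 -m inch '[[-0.01,0,0,0,0,0],[-0.01,0,0,0,0,0],[0,0,0,0,0,0],[0,0,0,0,0,0],[0,0,0,0,0,0]]' | sed -n '2p;4p'
```

```text
ee_pos: [0.5742, -0.0261, 0.2368]
ft_force: [-1.8, 8.5, 3.0]
```

```bash
python3 -m inch '[[-0.01,0,0,0,0,0],[0,0,0,0,0,0],[0,0,0,0,0,0],[0,0,0,0,0,0],[0,0,0,0,0,0]]' | sed -n '2,4p'; python3 -c "
from bench import r;s=r.read_state();print(s['ft_force'],s['torque'])"
```

```text
ee_pos: [0.5742, -0.0263, 0.2369]
eef_rot: [0.679, 0.734, 0.001, -0.001]
ft_force: [-1.5, 9.7, 2.5]
[-1.49310712  9.71022123  2.46779525] [2.27557972 0.56854304 0.0235626 ]
```

Pressing with 9.7 N, well under 20. Now the quarter turn clockwise (tool +z), in checked portions.

```bash
python3 -m inch '[[0,0,0,0,0,0.3],[0,0,0,0,0,0.4],[0,0,0,0,0,0.5],[0,0,0,0,0,0.5],[0,0,0,0,0,0]]' | sed -n '2,5p'; python3 -c "
from bench import r;s=r.read_state();print(s['torque'],s['joint_positions'])"
```

```text
ee_pos: [0.5751, -0.0262, 0.2371]
eef_rot: [0.751, 0.66, 0.002, 0.0]
ft_force: [3.3, 8.9, -2.1]
width: 0.0118
[ 2.21413334 -0.88389852  0.05028533] [-0.45502886  0.40805981  0.51208215  1.80132483 -0.23698703  0.99029233
  0.02368881]
```

```bash
python3 -m inch '[[0,0,0,0,0,0.5],[0,0,0,0,0,0.5],[0,0,0,0,0,0.5],[0,0,0,0,0,0.5],[0,0,0,0,0,0]]' | sed -n '2,5p'; python3 -c "
from bench import r;s=r.read_state();print(s['torque'])"
```

```text
ee_pos: [0.5752, -0.0261, 0.2372]
eef_rot: [0.825, 0.566, 0.002, 0.0]
ft_force: [4.5, 8.6, -1.5]
width: 0.0114
[ 2.18715782 -0.9745453   0.12143896]
```

```bash
python3 -m inch '[[0,0,0,0,0,0.6],[0,0,0,0,0,0.6],[0,0,0,0,0,0.6],[0,0,0,0,0,0.6],[0,0,0,0,0,0.4]]' | sed -n '2,5p'; python3 -c "
from bench import r;s=r.read_state();print(s['torque'])"
```

```text
ee_pos: [0.5753, -0.0262, 0.2373]
eef_rot: [0.908, 0.42, 0.002, -0.0]
ft_force: [5.6, 8.8, -1.6]
width: 0.0116
[ 2.04203992 -1.06114955  0.10586995]
```

```bash
python3 -m inch '[[0,0,0,0,0,0.6],[0,0,0,0,0,0.6],[0,0,0,0,0,0.6],[0,0,0,0,0,0.6],[0,0,0,0,0,0.4]]' | sed -n '2,5p'; python3 -c "
from bench import r;s=r.read_state();print(s['torque'])"
```

```text
ee_pos: [0.5752, -0.0264, 0.2372]
eef_rot: [0.965, 0.262, 0.002, -0.0]
ft_force: [4.7, 7.4, -1.8]
width: 0.0112
[ 1.89333364 -1.03763465  0.11538379]
```

```bash
python3 -m inch '[[0,0,0,0,0,0.6],[0,0,0,0,0,0.6],[0,0,0,0,0,0.5],[0,0,0,0,0,0.5],[0,0,0,0,0,0.3]]' | sed -n '2,5p'; python3 -c "
from bench import r;s=r.read_state();print(s['torque'],s['joint_positions'])"
```

```text
ee_pos: [0.5751, -0.0267, 0.2371]
eef_rot: [0.993, 0.115, 0.001, -0.0]
ft_force: [4.8, 6.4, -2.7]
width: 0.0116
[ 1.74597156 -0.89941842  0.10355761] [-0.64613028  0.46762786  0.76136744  1.81041448 -0.37730793  1.01140539
 -1.07529941]
```

Turned 1.42 rad; 0.15 remains.

```bash
python3 -m inch '[[0,0,0,0,0,0.4],[0,0,0,0,0,0.4],[0,0,0,0,0,0.3],[0,0,0,0,0,0.1],[0,0,0,0,0,0]]' | sed -n '2,5p'
python3 - <<'E'
from bench import r,eyes
from h import *
s=r.read_state();print(s['torque'],s['joint_positions'])
T=R.from_quat(s["eef_rot"]).as_matrix(); print(np.arctan2(T[1,0],T[0,0]),T[:,2])
c=eyes.camera("wrist"); np.save("pics/w5.npy",c,allow_pickle=True)
cv2.imwrite("pics/w5.png",c["pixels"][:,:,::-1])
E
```

```text
ee_pos: [0.5751, -0.0267, 0.2371]
eef_rot: [0.999, 0.044, 0.001, -0.0]
ft_force: [3.8, 7.2, -2.2]
width: 0.0118
[ 1.65035297 -0.79981135  0.06295086] [-0.66868762  0.47807482  0.79239257  1.81138779 -0.39712223  1.01563621
 -1.20116483]
0.0885619203617915 [ 0.00247427  0.0010016  -0.99999644]
```

View pics/w5.png

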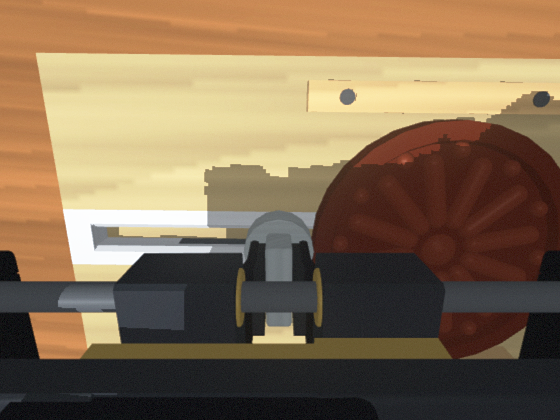

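The bar stands across the slot between the fingers with the collar (~(280,225)) touching the panel rim (~(313,235)). Easing the side load, then releasing and rising.

```bash
python3 -m inch '[[0.015,-0.015,0,0,0,0],[0.015,-0.015,0,0,0,0],[0,-0.01,0,0,0,0],[0,0,0,0,0,0],[0,0,0,0,0,0]]' | sed -n '2,5p'
python3 -m inch '[[0,0,0,0,0,0],[0,0,0,0,0,0],[0,0,0,0,0,0],[0,0,0,0,0,0],[0,0,0,0,0,0]]' -0.2
python3 -m inch '[[0,0,0,0,0,0],[0,0,0,0,0,0],[0,0,0,0,0,0],[0,0,0,0,0,0],[0,0,0,0,0,0]]'
```

```text
ee_pos: [0.5753, -0.0263, 0.2368]
eef_rot: [0.999, 0.044, 0.0, 0.0]
ft_force: [1.9, 4.0, -1.1]
width: 0.0115
time: 23.68
ee_pos: [0.5752, -0.0265, 0.2367]
eef_rot: [0.999, 0.044, -0.0, 0.0]
ft_force: [-0.3, -0.7, -0.4]
width: 0.0328
grip_force: 0.0
time: 24.1
ee_pos: [0.5753, -0.0261, 0.2367]
eef_rot: [0.999, 0.044, -0.0, -0.0]
ft_force: [-0.0, 0.5, 0.3]
width: 0.0351
grip_force: 0.0
```

```bash
python3 -m inch '[[0,0,-0.1,0,0,0],[0,0,-0.3,0,0,0],[0,0,-0.5,0,0,0],[0,0,-0.7,0,0,0],[0,0,-0.8,0,0,0]]' | sed -n '2,4p'
python3 -m inch '[[0.6,0,-0.5,0,0,0],[0.6,0,-0.3,0,0,0],[0,0,0,0,0,0],[0,0,0,0,0,0],[0,0,0,0,0,0]]' | sed -n '2,4p'
python3 - <<'E'
from bench import r,eyes
from h import *
c=eyes.camera("wrist"); np.save("pics/w6.npy",c,allow_pickle=True)
s=eyes.camera("side")
cv2.imwrite("pics/w6.png",np.hstack([cv2.resize(c["pixels"][:,:,::-1],(400,300)),cv2.resize(s["pixels"][150:300,210:410,::-1],(400,300))]))
E
```

```text
ee_pos: [0.5748, -0.0263, 0.3339]
eef_rot: [0.999, 0.044, -0.001, 0.0]
ft_force: [1.1, -0.0, 0.1]
ee_pos: [0.6226, -0.0223, 0.3648]
eef_rot: [0.999, 0.044, -0.0, 0.0]
ft_force: [-0.2, 0.6, 0.1]
```

View pics/w6.png

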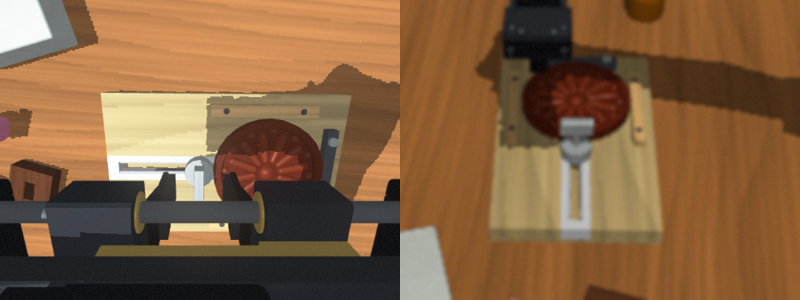

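The stud stands upright with its bar across the slot (wrist (200,180), side (577,128)). Its collar is at the rim of the panel, the panel is against the stop, and the gripper is clear. Handing in.

```bash
python3 -c "
from bench import job;print(job.close_job())"
```

```text
the job is handed in; nothing more can be done
None
```

The stud stands locked across the slot with the panel held against the end stop (peak measured push about 10 N), released at about 24 s of the 58 s limit; the job is handed in, and no verdict was returned.

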